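# Bring the clip-top jar forward

### The job

Three shallow trays with upright front lips run out towards you on the upper oak shelf, and all of them have been left partly open. Hook a fingertip behind the lip of the tray in which the clip-top glass jar stands and draw that tray all the way out to its stop, and push the other two trays fully home, in any order. Touch only the trays: do not pinch a lip, leave the jar, the egg timer and the brush standing or lying in their trays untouched, do not disturb anything else, and finish clear of everything.

Things in the scene. Friction and masses are not known exactly. Their poses are not given: they have to be found in the camera images.
- tray_left (a joint): How far the left (+y) tray stands out of the upper shelf, m: 0 = fully home (end stop), 0.13 = fully out (end stop); grows as it is drawn towards the robot (-x of its lip point). Sliding friction about 2 N plus light damping, no spring: it stays where it is left. Things in it ride along. Aluminium tray 270 mm long, 114 wide, rims 11 mm above its floor; tray middles 125 mm apart; all alike.
- lip_left (a point): Middle of the upper inner edge of the left (+y) tray's front lip; moves with the tray; always 199 mm above the work surface. Axes: x along the rail, away from the robot; y along the lip; z up. Lip: upright plate, full tray width, 8 mm thick (from here towards the robot); the tray floor is 25 mm below this point and free for 70 mm behind the lip. The shelf's place and yaw vary.
- tray_middle (a joint): How far the middle tray stands out of the upper shelf, m: 0 = fully home (end stop), 0.13 = fully out (end stop); grows as it is drawn towards the robot (-x of its lip point). Sliding friction about 2 N plus light damping, no spring: it stays where it is left. Things in it ride along. Aluminium tray 270 mm long, 114 wide, rims 11 mm above its floor; tray middles 125 mm apart; all alike.
- lip_middle (a point): Middle of the upper inner edge of the middle tray's front lip; moves with the tray; always 199 mm above the work surface. Axes: x along the rail, away from the robot; y along the lip; z up. Lip: upright plate, full tray width, 8 mm thick (from here towards the robot); the tray floor is 25 mm below this point and free for 70 mm behind the lip. The shelf's place and yaw vary.
- tray_right (a joint): How far the right (-y) tray stands out of the upper shelf, m: 0 = fully home (end stop), 0.13 = fully out (end stop); grows as it is drawn towards the robot (-x of its lip point). Sliding friction about 2 N plus light damping, no spring: it stays where it is left. Things in it ride along. Aluminium tray 270 mm long, 114 wide, rims 11 mm above its floor; tray middles 125 mm apart; all alike.
- lip_right (a point): Middle of the upper inner edge of the right (-y) tray's front lip; moves with the tray; always 199 mm above the work surface. Axes: x along the rail, away from the robot; y along the lip; z up. Lip: upright plate, full tray width, 8 mm thick (from here towards the robot); the tray floor is 25 mm below this point and free for 70 mm behind the lip. The shelf's place and yaw vary.
- jar_center (a point): Clip-top jar: clear glass, 76 mm across, 114 mm high, domed glass lid clamped by a wire bail with a lever on the jar's front. Stands upright in one of the three trays (which one varies). Point: its axis, 56 mm above its underside.
- timer_center (a point): Steel egg timer, egg-shaped, 64 mm across, 73 mm high, standing in another tray. Point: its axis, 36 mm above its underside.
- brush_center (a point): Pastry brush lying in the remaining tray roughly along it: 139 mm long, 34 mm wide, 12 mm thick, dark hard handle towards the robot. Point: the middle of its length, 6 mm above its underside.
- jar: The jar; origin at the centre of its underside.
- timer: The egg timer; origin at the centre of its underside.
- brush: The brush; origin at the middle of its underside, x towards its bristles.
- mug: White mug, 76 mm across, 85 mm high, on the lower shelf (top at 85 mm) to the left; origin at the centre of its underside. Bystander.
- spice: Small spice jar, 44 mm across, 85 mm high, on the lower shelf; origin at the centre of its underside. Bystander.
- saucepan: Steel saucepan, 150 mm across, 60 mm high, handle to 190 mm from its axis, on the hob in front of and below the upper shelf; origin at the centre of its underside. Bystander.
- bowl: Blue bowl, 130 mm across, 55 mm high, on the worktop at the left; origin at the centre of its underside. Bystander.
- spoon: Spoon with a steel bowl and wooden handle, lying on the worktop at the right; origin about its middle. Bystander.
There are look-alikes about, which are no part of the job. Leave any purple look-alike of the jar alone. What is shaped like the brush but purple is not meant.

How it is judged:
By the outcome, as a careful person would: the job done as asked, in the order asked, and still so for the second after the job is handed in, with the robot touching nothing.
It also fails if it takes over 54 s, if anything falls off the work surface, if the arm or the gripper's body presses on something with over 40 N, if the wrist force passes 120 N, or if a joint passes its speed limit or range.

### The arm

A 7-joint arm with a two-finger parallel gripper is mounted at the origin on the work surface. World frame = base frame: x ahead of the robot, y to its left, z up, the work surface at z = 0. Lengths are in m, angles in rad, forces in N, time in s.
With the tool pointing down it reaches from about 0.425 to 0.875 m from the base axis. Payload 4.7 kg.
Tool frame: the origin (TCP) lies at the very end of the fingers, on their centre line; the grasp point (between the pads) lies 19 mm behind it (ctrl.hold_point_z is the distance from the TCP to the grasp point, in m); z points along the fingers, y is the line along which they close (so a half turn about z gives the same grasp; the last joint's range is limited). The gripper opens to 85 mm and grips with 20 to 120 N. Pads are 22 mm wide; open, the fingers measure 114 mm over their backs; the gripper's body (76 mm by 85 mm) begins 54 mm behind the grasp point. The pads swing forward as they close: fully open they stand 13 mm farther back than shut.
Start: joints at [1.29, 0.321, -0.07, 1.45, 0.023, 1.371, -0.057], TCP at [0.189, -0.622, 0.231] pointing down, gripper open.
Joint ranges: [-2.86, 2.86], [-0.3, 2.09], [-1.38, 1.24], [0.06, 2.45], [-1.56, 4.7], [0.09, 2.05], [-2.69, 2.69]. Speed limits (rad/s): [2.57, 2.57, 3.14, 3.14, 3.14, 3.14, 3.14].

### API

Orientations are given as [roll, pitch, yaw] about the fixed x, y, z axes, in that order (R = Rz(yaw) Ry(pitch) Rx(roll)).
In Python, from station import ctrl gives the robot as it stands.
- The arm moves only by the shell command python3 -m crank 'ROWS' [FORCE]. ROWS is JSON, a list of rows, each an object of numbers: "tx", "ty", "tz": the shift along the tool's x, y, z in mm; "yaw": the turn about the tool's z in degrees; "claw": the opening, from 0 (shut) to 1 (fully open). A call has 1 to 12 rows; each row is the pose to reach, as a shift and turn from the pose commanded when the call began, along the tool's axes at that moment; what a row does not reach only later rows make up. A row lasts 1/8 s, in which the tool goes at most 62.5 mm and 10.7 degrees, less where a joint would pass 70% of its speed; a pose out of reach is approached as far as the arm can. A call with a gripper value outside its range is refused whole. The fingers move at their own pace and stop on an object; FORCE is the grip in N (left out, the last holds). Time passes only in rows, so rows that repeat a pose let the fingers close. It gives the time, the measured TCP pose, the force, the opening and the grip force at its end, in the units of the state.
- ctrl.sense(): the state, without advancing time (a new reading comes with each control period).
- ctrl.read_camera(name): name is "side" or "top" or "wrist"; returns the picture (420x560x3 uint8, red, green, blue); there is no depth.
- ctrl.get_calibration(name): a dict with "fx", "fy", "cx", "cy" (pixels), "R" (3x3) and "t" (3): a world point X has camera coordinates R X + t. Camera axes: x right, y down, z forward; pixel columns grow to the right and rows downward; lengths in m; the calibration is good to about 2 mm. A picture is of the moment at which its call begins: read the wrist's pose just before it. get_calibration takes no time and is no camera call; for the wrist camera it gives the pose at the moment of the call.
- ctrl.job_done(): hands the job in; it is judged then, once.
The state is a dict: "t": time; "joint_positions": joint angles; "dq": joint speeds; "tau": joint torques, N m; "position": TCP position; "orientation": TCP orientation; "force": force on the tool from outside, world axes, zero at the start; "wrist_torque": the same for the moment, N m; "opening": opening from 0.0 (shut) to 1.0 (fully open); "gripper_force": force on a finger pad.
Only numpy, scipy, OpenCV 4.12 (cv2) and the standard library are available. Lean on these libraries where they do the work, as an engineer would, in place of code of your own. Each camera call takes 0.05 s, during which the arm holds its last target. There are 200 camera calls.

## Working session

There is one attempt and no reset: what is moved stays moved. The work goes in short steps, Python scripts to look and compute and a shell command to move; the robot and the scene stay as the last step left them, time stands still between calls to the robot, and variables do not carry over. Pictures are saved under pics/ and viewed, at most 10 in all, crops included, and the job is handed in when it is done.

```bash
mkdir -p pics
python3 - <<'E'
from station import ctrl
import cv2, numpy as np
s=ctrl.sense(); print(s['t'],s['position'],s['orientation'],s['opening'])
for n in ("side","top"):
    im=ctrl.read_camera(n); cv2.imwrite(f"pics/{n}0.png",im[:,:,::-1])
    c=ctrl.get_calibration(n); print(n,c['fx'],c['cx'],c['cy'],np.round(c['R'],3).tolist(),np.round(c['t'],3), np.round(-c['R'].T@c['t'],3) if hasattr(c['R'],'T') else '')
E
```

```text
0.0 [ 0.18861821 -0.62146132  0.23022436] [-3.13966514e+00  1.27000653e-04  2.94804049e-01] 1.0018970332732973
side 528.584481491735 281.2284191324849 213.72703449281497 [[-0.993, -0.115, -0.004], [-0.064, 0.579, -0.813], [0.096, -0.807, -0.582]] [0.569 0.138 1.767] [0.404 1.413 1.143]
top 432.55676746695985 284.5220417528395 208.1212309735949 [[-0.023, -1.0, 0.018], [-0.996, 0.021, -0.092], [0.092, -0.02, -0.996]] [0.015 0.598 1.313] [0.475 0.028 1.363]
```

View pics/side0.png

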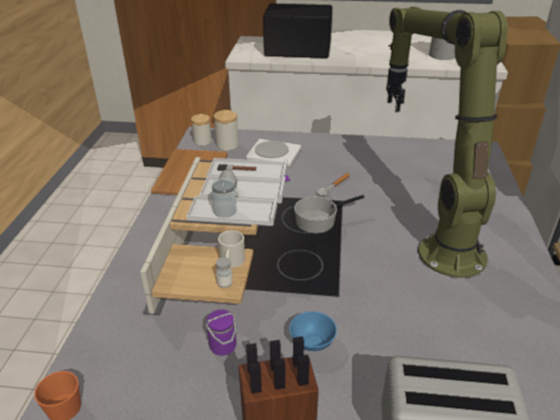

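View pics/top0.png

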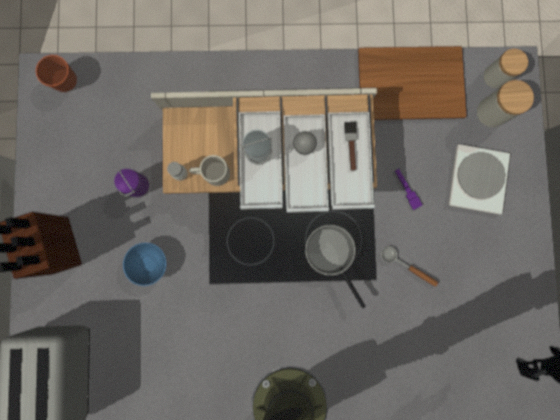

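Top view: the left tray holds the clear jar (257,147), the middle one the timer (304,143) and the right one the brush (351,146). The front lips are near rows 208, 210 and 206. The look-alikes are a purple jar at (130,182) and a purple brush at (408,190), both outside the trays. I'll check this choice in a close crop.

Run:
```python
import cv2
im=cv2.imread("pics/top0.png")[85:225,225:385]
cv2.imwrite("pics/crop0.png",cv2.resize(im,None,fx=4.2,fy=4.2,interpolation=cv2.INTER_CUBIC))
```

```text
(no output)
```

View pics/crop0.png

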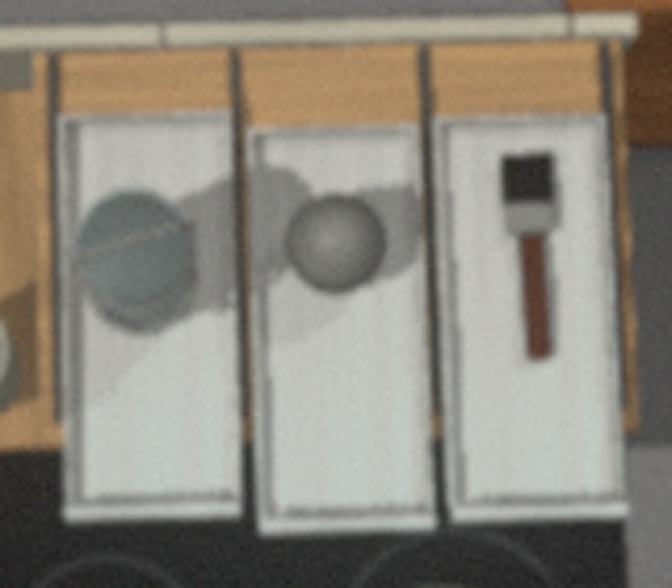

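The crop confirms it: the clear jar with its wire bail is in the left tray, the timer in the middle one and the brush with the brown handle in the right one. I'll draw the left tray and push the other two. The inner top edges of the lips, in crop pixels, are left (65,510)-(240,505), middle (258,522)-(435,518) and right (450,512)-(627,505).

```bash
cat > h.py <<'E'
from station import ctrl
import numpy as np
def back(name,u,v,z,c=None):
    c=c or ctrl.get_calibration(name); R=np.array(c['R']);t=np.array(c['t'])
    d=R.T@np.array([(u-c['cx'])/c['fx'],(v-c['cy'])/c['fy'],1]); o=-R.T@t
    return o+d*(z-o[2])/d[2]
def rel(p,yaw=None):   # world shift -> tool mm
    from scipy.spatial.transform import Rotation as Ro
    s=ctrl.sense(); return Ro.from_euler('xyz',s['orientation']).as_matrix().T@(np.array(p)-s['position'])*1000
E
python3 - <<'E'
from h import *
for n,a,b in(("left",(65,510),(240,505)),("mid",(258,522),(435,518)),("right",(450,512),(627,505))):
    P=[back("top",225+p[0]/4.2,85+p[1]/4.2,.199) for p in(a,b)]
    m=(P[0]+P[1])/2; d=P[0]-P[1]; print(n,m.round(4),"width",np.linalg.norm(d).round(4),"yaw deg",np.degrees(np.arctan2(-d[0],d[1])).round(2),"reach",np.hypot(*m[:2]).round(3),rel(m).round(1))
# tray side edges & shelf edges for yaw; back plate front bottom
P=[back("top",225+p[0]/4.2,85+p[1]/4.2,.185) for p in((60,120),(65,520),(610,120),(627,505))]
for i in(0,2):
    d=P[i]-P[i+1];print("side len",np.linalg.norm(d).round(3),"yaw",np.degrees(np.arctan2(d[1],d[0])).round(2))
for n,q,z in(("jar",(140,262),.2),("shelf front R",(632,430),.16),("plate",(420,45),.17)): print(n,back("top",225+q[0]/4.2,85+q[1]/4.2,z).round(3))
E
```

```text
left [0.5899 0.068  0.199 ] width 0.1125 yaw deg 0.44 reach 0.594 [ 584.3 -543.1   32.2]
mid [ 0.5792 -0.0566  0.199 ] width 0.1141 yaw deg 0.08 reach 0.582 [ 537.8 -427.    32. ]
right [ 0.584  -0.1809  0.199 ] width 0.1147 yaw deg 1.06 reach 0.611 [ 506.3 -306.7   31.8]
side len 0.266 yaw -0.06
side len 0.258 yaw 0.12
jar [0.75  0.073 0.2  ]
shelf front R [ 0.639 -0.253  0.16 ]
plate [ 0.903 -0.117  0.17 ]
```

```bash
python3 -m crank '[{"tx":60,"ty":-44,"yaw":10,"claw":0},{"tx":110,"ty":-80,"yaw":17,"claw":0},{"tx":160,"ty":-117,"yaw":17,"claw":0},{"tx":210,"ty":-154,"yaw":17,"claw":0},{"tx":260,"ty":-190,"yaw":17,"claw":0},{"tx":310,"ty":-227,"yaw":17,"claw":0},{"tx":360,"ty":-264,"yaw":17,"claw":0},{"tx":410,"ty":-300,"yaw":17,"claw":0},{"tx":445,"ty":-326,"yaw":17,"claw":0},{"tx":445,"ty":-326,"yaw":17,"claw":0},{"tx":445,"ty":-326,"yaw":17,"claw":0}]'
python3 - <<'E'
from h import *
import cv2
c=ctrl.get_calibration("wrist"); cv2.imwrite("pics/w1.png",ctrl.read_camera("wrist")[:,:,::-1])
im=ctrl.read_camera("side")[150:240,150:330]; cv2.imwrite("pics/s1.png",cv2.resize(im[:,:,::-1],None,fx=4,fy=4,interpolation=cv2.INTER_CUBIC))
s=ctrl.sense();print(s['position'],s['orientation'],s['opening'])
E
```

```text
[ 0.18871124 -0.62167005  0.23061587] [-3.14039159e+00  8.49295781e-05  2.94793266e-01] 0.9985439023794335invalid input at $[0]: expected keys tx, ty, tz, yaw, claw
```

View pics/w1.png

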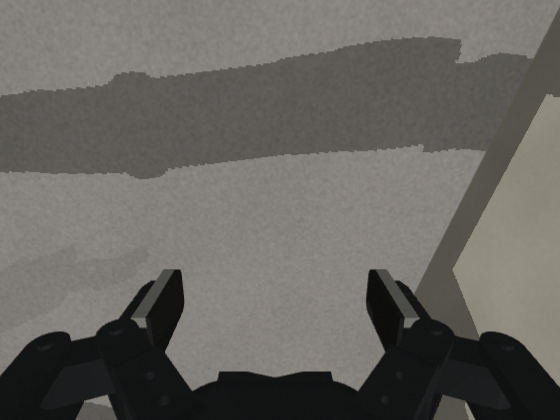

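The move was refused because every row needs all five keys, so this wrist picture only shows bare worktop from the start pose with the open fingers at (165,310) and (385,310). I'll retype the rows.

```bash
python3 -m crank '[{"tx":50,"ty":-37,"tz":0,"yaw":8,"claw":0},{"tx":100,"ty":-73,"tz":0,"yaw":17,"claw":0},{"tx":150,"ty":-110,"tz":0,"yaw":17,"claw":0},{"tx":200,"ty":-147,"tz":0,"yaw":17,"claw":0},{"tx":250,"ty":-183,"tz":0,"yaw":17,"claw":0},{"tx":300,"ty":-220,"tz":0,"yaw":17,"claw":0},{"tx":350,"ty":-256,"tz":0,"yaw":17,"claw":0},{"tx":400,"ty":-293,"tz":0,"yaw":17,"claw":0},{"tx":445,"ty":-326,"tz":0,"yaw":17,"claw":0},{"tx":445,"ty":-326,"tz":0,"yaw":17,"claw":0},{"tx":445,"ty":-326,"tz":0,"yaw":17,"claw":0}]'
python3 - <<'E'
from h import *
import cv2
c=ctrl.get_calibration("wrist"); cv2.imwrite("pics/w2.png",ctrl.read_camera("wrist")[:,:,::-1])
s=ctrl.sense();print(s['position'],s['orientation'],s['opening'],s['force'])
E
```

```text
t: 1.58
position: [0.5195, -0.1813, 0.231]
orientation: [3.141, 0.001, -0.002]
force: [0.1, -0.4, -0.2]
opening: 0.001
gripper_force: 0.0
[ 0.51914101 -0.18215509  0.23101345] [ 3.14090981e+00  9.22708405e-04 -3.69603224e-03] -0.001332207346653926 [-0.06853014  0.58719845 -0.00921967]
```

View pics/w2.png

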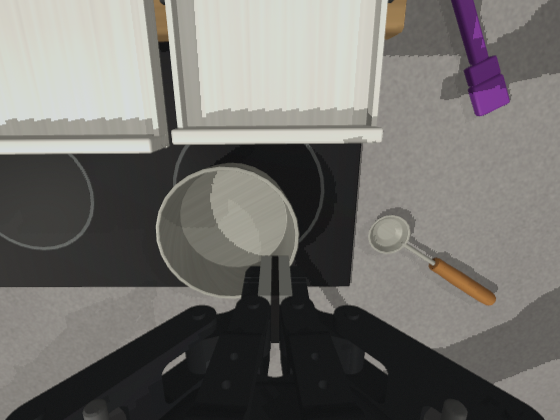

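The closed fingers are in front of the right tray. Its lip top runs from (172,129) to (382,129) along the inner edge, with the outer edge at row ~142. The middle lip ends at (153,140), and the pan is well below.

Run:
```python
from h import *
for p in((172,129),(382,129),(172,143),(382,141),(153,139),(0,140)): print(p,back("wrist",*p,.199).round(4))
```

```text
(172, 129) [ 0.5867 -0.1288  0.199 ]
(382, 129) [ 0.5862 -0.2404  0.199 ]
(172, 143) [ 0.5794 -0.128   0.199 ]
(382, 141) [ 0.5799 -0.2411  0.199 ]
(153, 139) [ 0.5815 -0.118   0.199 ]
(0, 140) [ 0.5814 -0.0359  0.199 ]
```

```bash
python3 -m crank '[{"tx":0,"ty":3,"tz":25,"yaw":0,"claw":0},{"tx":0,"ty":3,"tz":48,"yaw":0,"claw":0},{"tx":20,"ty":3,"tz":48,"yaw":0,"claw":0},{"tx":40,"ty":3,"tz":48,"yaw":0,"claw":0},{"tx":48,"ty":3,"tz":48,"yaw":0,"claw":0},{"tx":56,"ty":3,"tz":48,"yaw":0,"claw":0},{"tx":64,"ty":3,"tz":48,"yaw":0,"claw":0},{"tx":72,"ty":3,"tz":48,"yaw":0,"claw":0},{"tx":80,"ty":3,"tz":48,"yaw":0,"claw":0}]'
```

```text
t: 2.75
position: [0.6, -0.1842, 0.1831]
orientation: [3.141, 0.001, -0.002]
force: [-2.4, -1.0, -0.5]
opening: 0.001
gripper_force: 1.2
```

```bash
python3 -m crank '[{"tx":8,"ty":0,"tz":0,"yaw":0,"claw":0},{"tx":16,"ty":0,"tz":0,"yaw":0,"claw":0},{"tx":24,"ty":0,"tz":0,"yaw":0,"claw":0},{"tx":32,"ty":0,"tz":0,"yaw":0,"claw":0},{"tx":36,"ty":0,"tz":0,"yaw":0,"claw":0}]'
```

```text
t: 3.38
position: [0.6178, -0.1839, 0.1832]
orientation: [-3.14, 0.044, -0.004]
force: [-61.1, 4.8, 33.4]
opening: -0.001
gripper_force: 31.4
```

Right tray is at its stop. Backing off, then lining up with the middle tray.

```bash
python3 -m crank '[{"tx":-15,"ty":0,"tz":0,"yaw":0,"claw":0},{"tx":-40,"ty":0,"tz":0,"yaw":0,"claw":0},{"tx":-90,"ty":0,"tz":0,"yaw":0,"claw":0},{"tx":-105,"ty":-30,"tz":0,"yaw":0,"claw":0},{"tx":-105,"ty":-80,"tz":0,"yaw":0,"claw":0},{"tx":-105,"ty":-125,"tz":0,"yaw":0,"claw":0},{"tx":-80,"ty":-125,"tz":0,"yaw":0,"claw":0}]';  python3 -m crank '[{"tx":8,"ty":0,"tz":0,"yaw":0,"claw":0},{"tx":16,"ty":0,"tz":0,"yaw":0,"claw":0},{"tx":24,"ty":0,"tz":0,"yaw":0,"claw":0},{"tx":32,"ty":0,"tz":0,"yaw":0,"claw":0},{"tx":40,"ty":0,"tz":0,"yaw":0,"claw":0},{"tx":48,"ty":0,"tz":0,"yaw":0,"claw":0}]'
```

```text
t: 4.25
position: [0.5571, -0.0524, 0.1849]
orientation: [-3.14, -0.003, 0.006]
force: [0.8, -1.0, 1.2]
opening: -0.0
gripper_force: 0.0
t: 5.0
position: [0.6045, -0.0589, 0.1831]
orientation: [-3.141, 0.0, -0.002]
force: [-2.5, 2.1, 0.9]
opening: 0.001
gripper_force: 1.2
```

```bash
python3 -m crank '[{"tx":4,"ty":0,"tz":0,"yaw":0,"claw":0},{"tx":8,"ty":0,"tz":0,"yaw":0,"claw":0},{"tx":12,"ty":0,"tz":0,"yaw":0,"claw":0},{"tx":15,"ty":0,"tz":0,"yaw":0,"claw":0}]'
```

```text
t: 5.5
position: [0.617, -0.059, 0.1831]
orientation: [3.141, 0.006, -0.002]
force: [-14.0, 1.0, 6.2]
opening: 0.003
gripper_force: 6.7
```

```bash
python3 -m crank '[{"tx":2,"ty":0,"tz":0,"yaw":0,"claw":0},{"tx":4,"ty":0,"tz":0,"yaw":0,"claw":0},{"tx":4,"ty":0,"tz":0,"yaw":0,"claw":0}]'; python3 -m crank '[{"tx":-15,"ty":0,"tz":0,"yaw":0,"claw":0},{"tx":-40,"ty":0,"tz":0,"yaw":0,"claw":0},{"tx":-80,"ty":0,"tz":0,"yaw":0,"claw":0},{"tx":-110,"ty":0,"tz":-40,"yaw":0,"claw":0},{"tx":-110,"ty":-50,"tz":-70,"yaw":0,"claw":0},{"tx":-110,"ty":-100,"tz":-70,"yaw":0,"claw":0},{"tx":-110,"ty":-125,"tz":-70,"yaw":0,"claw":0},{"tx":-110,"ty":-125,"tz":-70,"yaw":0,"claw":0}]'
python3 - <<'E'
from h import *
import cv2
cv2.imwrite("pics/w3.png",ctrl.read_camera("wrist")[:,:,::-1])
s=ctrl.sense();print(s['position'],s['orientation'],s['t'])
c=ctrl.get_calibration("wrist");R=np.array(c['R'])
print("cam",(-R.T@np.array(c['t'])).round(3))
E
```

```text
t: 5.88
position: [0.617, -0.059, 0.1832]
orientation: [3.14, 0.015, -0.002]
force: [-21.0, 1.5, 10.6]
opening: 0.002
gripper_force: 10.5
t: 6.88
position: [0.5141, 0.0683, 0.2543]
orientation: [3.141, -0.003, 0.002]
force: [0.5, -0.2, 0.4]
opening: 0.0
gripper_force: 0.0
[0.51414742 0.06612903 0.25387812] [ 3.14052536e+00 -2.23851111e-03 -6.60446309e-04] 6.925
cam [0.594 0.065 0.397]
```

View pics/w3.png

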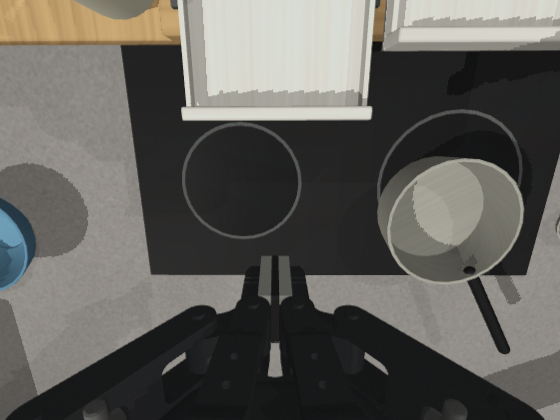

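Only the left tray still stands out. Its lip top inner edge runs (183,107) to (371,107) and the outer edge is at row ~119. The middle tray's lip and the right tray's lip are back at the shelf front.

Run:
```python
from h import *
for p in((183,108),(371,107),(183,119),(371,119)): print(p,back("wrist",*p,.199).round(4))
for p in((385,41),(560,41)): print("midhome",back("wrist",*p,.199).round(4))
print(np.round(ctrl.sense()['joint_positions'],2))
```

```text
(183, 108) [0.5921 0.1192 0.199 ]
(371, 107) [0.5925 0.0083 0.199 ]
(183, 119) [0.5858 0.1197 0.199 ]
(371, 119) [0.5856 0.0076 0.199 ]
midhome [0.6274 0.0037 0.199 ]
midhome [ 0.6273 -0.0938  0.199 ]
[ 0.46  0.06 -0.66  1.72  0.04  1.37 -1.78]
```

Lip inner edge x=0.593, y≈0.064, and the out stop is expected at x≈0.506. I'll turn the tool half a turn so the wrist camera stays away from the jar.

```bash
python3 -m crank '[{"tx":0,"ty":0,"tz":0,"yaw":10,"claw":0},{"tx":0,"ty":0,"tz":0,"yaw":20,"claw":0},{"tx":0,"ty":0,"tz":0,"yaw":30,"claw":0},{"tx":0,"ty":0,"tz":0,"yaw":40,"claw":0},{"tx":0,"ty":0,"tz":0,"yaw":50,"claw":0},{"tx":0,"ty":0,"tz":0,"yaw":60,"claw":0},{"tx":0,"ty":0,"tz":0,"yaw":70,"claw":0},{"tx":0,"ty":0,"tz":0,"yaw":80,"claw":0},{"tx":0,"ty":0,"tz":0,"yaw":90,"claw":0}]'; python3 -m crank '[{"tx":0,"ty":0,"tz":0,"yaw":10,"claw":0},{"tx":0,"ty":0,"tz":0,"yaw":20,"claw":0},{"tx":0,"ty":0,"tz":0,"yaw":30,"claw":0},{"tx":0,"ty":0,"tz":0,"yaw":40,"claw":0},{"tx":0,"ty":0,"tz":0,"yaw":50,"claw":0},{"tx":0,"ty":0,"tz":0,"yaw":60,"claw":0},{"tx":0,"ty":0,"tz":0,"yaw":70,"claw":0},{"tx":0,"ty":0,"tz":0,"yaw":80,"claw":0},{"tx":0,"ty":0,"tz":0,"yaw":90,"claw":0},{"tx":0,"ty":0,"tz":0,"yaw":90,"claw":0}]'
```

```text
t: 8.05
position: [0.5209, 0.055, 0.2273]
orientation: [3.091, 0.051, -1.003]
force: [1.0, 0.1, -1.3]
opening: 0.001
gripper_force: 0.0
t: 9.3
position: [0.5515, -0.079, 0.1169]
orientation: [2.957, 0.237, -1.924]
force: [0.5, -0.4, 0.5]
opening: -0.003
gripper_force: 0.0
```

Run:
```python
from h import *
s=ctrl.sense()
print(np.round(s['joint_positions'],2),s['position'],s['orientation'],s['force'],np.abs(s['dq']).max())
```

```text
[-0.65  0.65  1.24  1.73 -0.8   1.51 -2.69] [ 0.55154676 -0.07896462  0.11692863] [ 2.95653833  0.23687877 -1.92397921] [ 0.4994745  -0.40960208  0.52792891] 0.3440250762317245
```

```bash
python3 -m crank '[{"tx":0,"ty":0,"tz":0,"yaw":-10,"claw":0},{"tx":0,"ty":0,"tz":0,"yaw":-20,"claw":0}]'
python3 - <<'E'
from h import *
s=ctrl.sense()
print(np.round(s['joint_positions'],2))
E
```

```text
t: 9.55
position: [0.5511, -0.0791, 0.1173]
orientation: [3.051, 0.285, -1.56]
force: [-0.2, -0.8, -0.6]
opening: 0.0
gripper_force: 0.0
[-0.62  0.6   1.18  1.73 -0.74  1.47 -2.37]
```

The turn drove joint 7 to its limit, and the tool now leans about 16° along the lip (y) and 5° along x. Nothing was touched: forces are about 0. The lean is harmless for hooking and the camera points to the side, so I'll work out the shifts in these tool axes.

Run:
```python
from h import *
from scipy.spatial.transform import Rotation as Ro
s=ctrl.sense();print(s['position'],Ro.from_euler('xyz',s['orientation']).as_matrix().round(3).tolist())
for p in((.535,-.079,.16),(.53,-.03,.26),(.53,.064,.27)): print(p,rel(p).round(0))
```

```text
[ 0.55112497 -0.07906976  0.11725816] [[0.011, -0.996, -0.094], [-0.96, -0.037, 0.279], [-0.281, 0.087, -0.956]]
(0.535, -0.079, 0.16) [-12.  20. -39.]
(0.53, -0.03, 0.26) [ -87.   32. -121.]
(0.53, 0.064, 0.27) [-180.   29. -104.]
```

```bash
python3 -m crank '[{"tx":-12,"ty":20,"tz":-39,"yaw":0,"claw":0},{"tx":-40,"ty":25,"tz":-70,"yaw":0,"claw":0},{"tx":-65,"ty":30,"tz":-100,"yaw":0,"claw":0},{"tx":-87,"ty":32,"tz":-121,"yaw":0,"claw":0},{"tx":-120,"ty":31,"tz":-115,"yaw":0,"claw":0},{"tx":-150,"ty":30,"tz":-110,"yaw":0,"claw":0},{"tx":-180,"ty":29,"tz":-104,"yaw":0,"claw":0},{"tx":-180,"ty":29,"tz":-104,"yaw":0,"claw":0}]'
python3 - <<'E'
from h import *
s=ctrl.sense()
print(np.round(s['joint_positions'],2),s['position'],s['orientation'])
for p in((.58,.064,.26),(.62,.064,.255),(.62,.064,.22),(.62,.064,.187)): print(p,rel(p).round(0))
E
```

```text
t: 10.55
position: [0.5503, 0.0449, 0.2557]
orientation: [3.04, 0.311, -1.529]
force: [-0.6, -0.8, 0.1]
opening: -0.003
gripper_force: 0.0
[-0.9   0.4   1.24  1.62 -0.62  1.62 -2.69] [0.55030474 0.0449338  0.25574261] [ 3.0397748   0.31111227 -1.52879181]
(0.58, 0.064, 0.26) [-18. -30.  -2.]
(0.62, 0.064, 0.255) [-15. -71.  -2.]
(0.62, 0.064, 0.22) [ -4. -74.  32.]
(0.62, 0.064, 0.187) [  6. -77.  63.]
```

```bash
python3 -m crank '[{"tx":0,"ty":0,"tz":0,"yaw":-10,"claw":0},{"tx":0,"ty":0,"tz":0,"yaw":-20,"claw":0},{"tx":0,"ty":0,"tz":0,"yaw":-30,"claw":0},{"tx":0,"ty":0,"tz":0,"yaw":-40,"claw":0},{"tx":0,"ty":0,"tz":0,"yaw":-50,"claw":0},{"tx":0,"ty":0,"tz":0,"yaw":-60,"claw":0},{"tx":0,"ty":0,"tz":0,"yaw":-70,"claw":0},{"tx":0,"ty":0,"tz":0,"yaw":-80,"claw":0},{"tx":0,"ty":0,"tz":0,"yaw":-90,"claw":0}]'
python3 - <<'E'
from h import *
s=ctrl.sense()
print(np.round(s['joint_positions'],2))
E
```

```text
t: 11.68
position: [0.5499, 0.0416, 0.2566]
orientation: [-2.828, 0.094, 0.073]
force: [0.5, 0.0, 0.0]
opening: -0.002
gripper_force: 0.0
[-0.71  0.28  0.94  1.62 -0.49  1.56 -1.23]
```

```bash
python3 -m crank '[{"tx":0,"ty":0,"tz":0,"yaw":-10,"claw":0},{"tx":0,"ty":0,"tz":0,"yaw":-20,"claw":0},{"tx":0,"ty":0,"tz":0,"yaw":-30,"claw":0},{"tx":0,"ty":0,"tz":0,"yaw":-40,"claw":0},{"tx":0,"ty":0,"tz":0,"yaw":-50,"claw":0},{"tx":0,"ty":0,"tz":0,"yaw":-60,"claw":0},{"tx":0,"ty":0,"tz":0,"yaw":-70,"claw":0},{"tx":0,"ty":0,"tz":0,"yaw":-80,"claw":0},{"tx":0,"ty":0,"tz":0,"yaw":-90,"claw":0}]'
python3 - <<'E'
from h import *
from scipy.spatial.transform import Rotation as Ro
s=ctrl.sense();print(s['position'],Ro.from_euler('xyz',s['orientation']).as_matrix().round(3).tolist())
print(np.round(s['joint_positions'],2))
for p in((.58,.064,.26),(.62,.064,.255),(.62,.064,.22),(.62,.064,.187)): print(p,rel(p).round(0))
E
```

```text
t: 12.8
position: [0.5499, 0.0415, 0.2565]
orientation: [-3.043, -0.312, 1.614]
force: [0.1, 0.1, -0.2]
opening: 0.001
gripper_force: 0.0
[0.54994647 0.04154352 0.25648455] [[-0.041, 0.993, -0.112], [0.951, 0.073, 0.301], [0.307, -0.094, -0.947]]
[-0.54  0.23  0.72  1.61 -0.43  1.53  0.29]
(0.58, 0.064, 0.26) [21. 31.  0.]
(0.62, 0.064, 0.255) [18. 71.  0.]
(0.62, 0.064, 0.22) [ 7. 75. 33.]
(0.62, 0.064, 0.187) [-3. 78. 65.]
```

```bash
python3 -m crank '[{"tx":21,"ty":31,"tz":0,"yaw":0,"claw":0},{"tx":18,"ty":71,"tz":0,"yaw":0,"claw":0},{"tx":18,"ty":71,"tz":0,"yaw":0,"claw":0},{"tx":7,"ty":75,"tz":33,"yaw":0,"claw":0},{"tx":2,"ty":77,"tz":50,"yaw":0,"claw":0},{"tx":-3,"ty":78,"tz":65,"yaw":0,"claw":0},{"tx":-3,"ty":78,"tz":65,"yaw":0,"claw":0}]'
python3 - <<'E'
from h import *
import cv2
im=ctrl.read_camera("side")[130:250,150:330]; cv2.imwrite("pics/s4.png",cv2.resize(im[:,:,::-1],None,fx=4,fy=4,interpolation=cv2.INTER_CUBIC))
p=ctrl.sense()['position']
for d in(-.02,-.05,-.08,-.11): print(d,rel(p+np.array([d,0,0])).round(1))
E
```

```text
t: 13.68
position: [0.6192, 0.0672, 0.1855]
orientation: [-3.038, -0.313, 1.611]
force: [0.3, 1.2, -0.5]
opening: 0.0
gripper_force: 0.0
-0.02 [  0.8 -19.9   2.3]
-0.05 [  1.9 -49.6   5.7]
-0.08 [  3.1 -79.4   9.1]
-0.11 [   4.3 -109.2   12.5]
```

View pics/s4.png

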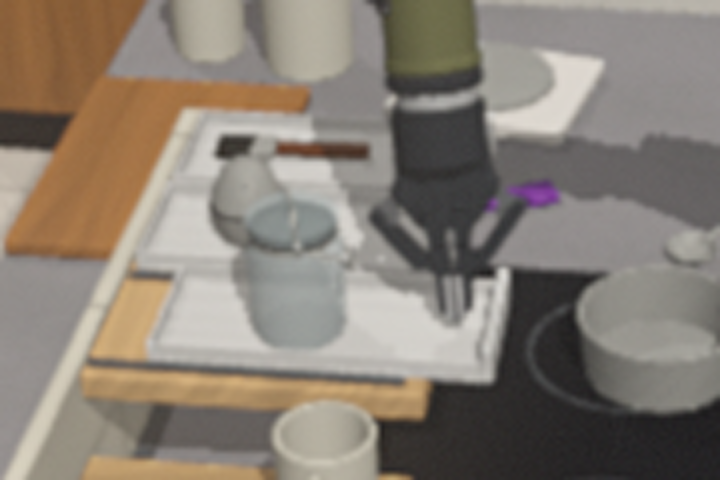

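The closed fingertips (453,310) stand inside the jar's tray, behind the lip (490,320) and clear of the jar (295,275). Drawing the tray out.

```bash
python3 -m crank '[{"tx":0,"ty":-8,"tz":1,"yaw":0,"claw":0},{"tx":1,"ty":-14,"tz":2,"yaw":0,"claw":0},{"tx":1,"ty":-20,"tz":2,"yaw":0,"claw":0},{"tx":1,"ty":-28,"tz":3,"yaw":0,"claw":0},{"tx":1,"ty":-36,"tz":4,"yaw":0,"claw":0},{"tx":2,"ty":-44,"tz":5,"yaw":0,"claw":0},{"tx":2,"ty":-52,"tz":6,"yaw":0,"claw":0},{"tx":2,"ty":-60,"tz":7,"yaw":0,"claw":0},{"tx":3,"ty":-68,"tz":8,"yaw":0,"claw":0},{"tx":3,"ty":-76,"tz":9,"yaw":0,"claw":0},{"tx":3,"ty":-84,"tz":10,"yaw":0,"claw":0}]'
```

```text
t: 15.1
position: [0.5349, 0.0673, 0.1858]
orientation: [-3.04, -0.313, 1.612]
force: [3.7, 0.0, 2.9]
opening: 0.003
gripper_force: 1.3
```

```bash
python3 -m crank '[{"tx":0,"ty":-6,"tz":1,"yaw":0,"claw":0},{"tx":0,"ty":-11,"tz":1,"yaw":0,"claw":0},{"tx":0,"ty":-15,"tz":2,"yaw":0,"claw":0},{"tx":0,"ty":-18,"tz":2,"yaw":0,"claw":0}]'
```

```text
t: 15.6
position: [0.5171, 0.067, 0.1855]
orientation: [-3.04, -0.314, 1.612]
force: [2.6, 1.2, -0.6]
opening: 0.002
gripper_force: 2.4
```

```bash
python3 -m crank '[{"tx":0,"ty":-3,"tz":0,"yaw":0,"claw":0},{"tx":0,"ty":-6,"tz":1,"yaw":0,"claw":0},{"tx":0,"ty":-9,"tz":1,"yaw":0,"claw":0},{"tx":0,"ty":-11,"tz":1,"yaw":0,"claw":0}]'
```

```text
t: 16.1
position: [0.5165, 0.0667, 0.1864]
orientation: [-3.065, -0.31, 1.614]
force: [32.1, 5.1, -16.3]
opening: -0.0
gripper_force: 14.7
```

The tray is at its stop (32 N, with the lip at the predicted x). Unload, lift straight up, and go clear.

```bash
python3 -m crank '[{"tx":0,"ty":10,"tz":-1,"yaw":0,"claw":0},{"tx":0,"ty":20,"tz":-2,"yaw":0,"claw":0},{"tx":0,"ty":20,"tz":-2,"yaw":0,"claw":0},{"tx":12,"ty":16,"tz":-38,"yaw":0,"claw":0},{"tx":25,"ty":12,"tz":-78,"yaw":0,"claw":0},{"tx":40,"ty":8,"tz":-125,"yaw":0,"claw":0},{"tx":40,"ty":-40,"tz":-120,"yaw":0,"claw":0},{"tx":40,"ty":-80,"tz":-115,"yaw":0,"claw":0},{"tx":40,"ty":-80,"tz":-115,"yaw":0,"claw":0}]'
python3 - <<'E'
from h import *
import cv2
im=ctrl.read_camera("top"); cv2.imwrite("pics/t5.png",cv2.resize(im[40:320,90:450,::-1],None,fx=2.1,fy=2.1,interpolation=cv2.INTER_CUBIC))
s=ctrl.sense();print(s['t'],s['position'],s['force'])
E
```

```text
t: 17.23
position: [0.4359, 0.0632, 0.3151]
orientation: [-3.039, -0.316, 1.613]
force: [0.7, 0.7, -0.2]
opening: 0.003
gripper_force: 0.0
17.275 [0.43731248 0.06348236 0.31500541] [-0.06416061  0.96029565 -0.13592908]
```

View pics/t5.png

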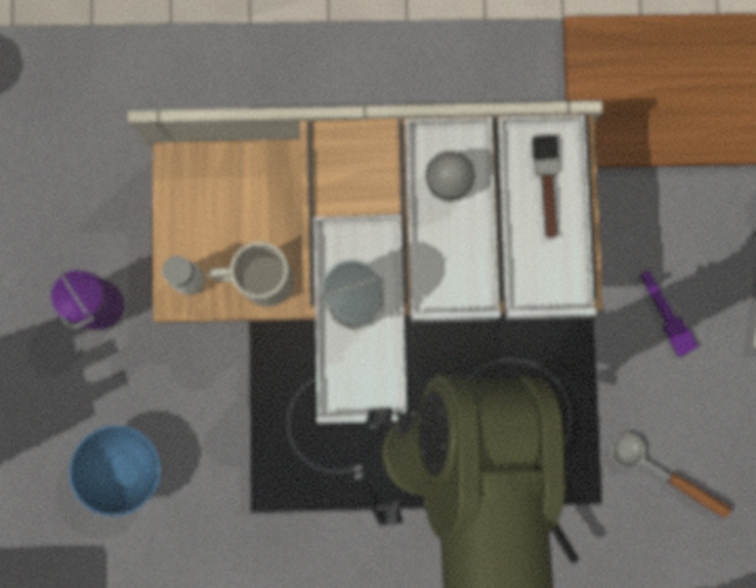

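The left tray with the jar is fully out (lip at row ~418). The middle and right trays are home (lips at ~315, on a line parallel to the backboard). The timer and brush are in place and the bystanders haven't moved. The gripper is clear of everything, 0.1 m above the trays.

```bash
python3 -c "
from station import ctrl
print(ctrl.job_done())"
```

```text
the job is handed in; nothing more can be done
None
```

The jar's tray (left) is drawn out to its stop, the middle and right trays are pushed home, and the job was handed in at about 17 s with the gripper clear of everything; the highest wrist force I read was about 70 N, as the right tray met its stop.

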